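# Open a drinking bottle in the cam vice

### The job

Open the drinking bottle that stands in the bench vice, ready for refilling: swing the vice's cam lever all the way over so that the jaws brace the bottle, then unscrew its tight nipple cap, stop turning when the threads let go, and lift the cap straight off. Finish while holding the cap in the gripper, level and just above the open mouth, with the bottle still braced and the other things on the bench left alone.

Things in the scene. Friction and masses are not known exactly. Their poses are not given: they have to be found in the camera images.
- vice: Grey cast cam vice bolted to the bench, bed 104 x 262 mm, 16 mm thick. Origin on the bench under the middle of the place where the bottle stands. Its y axis is the jaw travel: fixed V jaw at +y (84 mm tall), moving jaw at -y (80 mm tall, closes towards +y), cam lever beyond that. z is up. It does not move.
- lever (a joint): Swing of the cam lever about its upright pivot, rad: 0 open, 1.65 = end stop, fully clamped. Starts at 0 to 0.3, grows anticlockwise seen from above, the handle sweeping round the side away from the bottle. Needs about 5 N at the handle, 9 N near the stop; from about 1.0 the soft jaw pads squeeze the bottle (about 60 N at the stop). The cam stays where it is left.
- lever_grip (a point): Middle of the upright round black handle on the end of the lever arm: 21 mm in diameter, from 75 to 130 mm above the bench; this point is on its axis at 106 mm, 85 mm from the pivot axis. Free all round above the arm.
- lever_pivot (a point): Point on the lever's upright pivot axis, 106 mm above the bench, 115 mm from the vice's origin along its -y. At lever angle a the handle lies from here in the direction (-135 degrees + a) in the vice's own x-y axes.
- bottle: Milky plastic drinking bottle standing on the vice bed between the open jaws, with some 5 mm of play: 70 mm in diameter up to 85 mm, shoulder to 105 mm, neck 43 mm in diameter up to the mouth at 132 mm. About 0.16 kg. Origin: centre of its underside, 16 mm above the bench. Two like it stand free on the bench, more in a tub.
- bottle_mouth (a point): Centre of the mouth rim, on the bottle's axis 132 mm above its underside. The neck has a three-start thread: the cap is held while its x axis is over 0.4 rad clockwise (from above) of the bottle's x axis, and is free to lift while both x axes agree within about 0.35 rad.
- cap: Round grey ribbed screw cap, 60 mm in diameter, 24 mm tall, with a steel nipple (collar 18 mm, tube 9 mm wide) standing 23 mm above its top. 0.06 kg. Origin: centre of its lower edge, 119 mm above the bottle's underside when screwed on. Its x axis starts 0.9 to 1.3 rad clockwise of the bottle's: unscrew it anticlockwise by that much.
- cap_grip (a point): Point on the cap's axis 15 mm above its lower edge, where to grip it; fingertips may reach 25 mm below it. A springy liner makes the cap tight: 0.3 to 0.6 N m at first, easing to almost nothing when free, some 0.4 rad past which its lugs stop on the next thread. It climbs 2.6 mm per rad. Unless braced, the bottle turns along.
- spare_bottle: A closed drinking bottle of the same kind, standing free beside the vice (165 mm tall with its nipple). Leave alone.
- spare_bottle2: A second closed drinking bottle, standing free. Leave alone.
- spare_cap: A loose nipple cap of the same kind, lying nipple up on the bench (47 mm tall). Leave alone.
- bottle_brush: Bottle brush lying on the bench in front of the vice, about 310 mm long, 34 mm thick. Leave alone.
- feed_bowl: Steel feed bowl, 110 mm wide and 45 mm tall. Leave alone.
- tunnel: Cardboard tunnel tube standing on end, 68 mm in diameter, 115 mm tall. Leave alone.
- feed_scoop: Aluminium feed scoop, 170 mm long and 40 mm tall. Leave alone.

How it is judged:
By the outcome, as a careful person would: the job done as asked, in the order asked, and still so for the second after the job is handed in, while the arm keeps its last pose, push and grip.
It also fails if it takes over 48 s, if anything falls off the work surface, if the arm or the gripper's body presses on something with over 40 N, if the wrist force passes 120 N, or if a joint passes its speed limit or range.

### The arm

A 7-joint arm with a two-finger parallel gripper is mounted at the origin on the work surface. World frame = base frame: x ahead of the robot, y to its left, z up, the work surface at z = 0. Lengths are in m, angles in degrees, forces in N, time in s.
With the tool pointing down it reaches from about 0.425 to 0.875 m from the base axis. Payload 4.7 kg.
Tool frame: the origin (TCP) lies on the centre line of the jaws, within the pads' length; the fingertips stand env.nose_length ahead of it and the grasp point (between the pads) lies 8 mm behind it (env.nose_length is the distance from the TCP to the fingertips, in m); y points along the fingers, z is the direction in which the jaws open and shut, and the axes are right-handed (so a half turn about y gives the same grasp; the last joint's range is limited). The gripper opens to 87 mm and grips with 3 to 60 N. Pads are 19 mm wide; open, the fingers measure 117 mm over their backs; the gripper's body (75 mm by 190 mm) begins 51 mm behind the grasp point.
Start: joints at [67.787, 18.392, -4.016, 83.108, 1.295, 78.541, -3.26], TCP at [0.254, -0.598, 0.234] pointing down, gripper open.
Joint ranges: [-163.93, 163.93], [-17.29, 119.83], [-79.2, 71.16], [3.27, 140.29], [-89.18, 269.18], [5.43, 117.66], [-154.24, 154.24]. Speed limits (degrees/s): [147.25, 147.25, 180, 180, 180, 180, 180].

### API

Orientations are given as [roll, pitch, yaw] about the fixed x, y, z axes, in that order (R = Rz(yaw) Ry(pitch) Rx(roll)).
In Python, from cell import env, read_camera, camera_info, job, models gives the robot as it stands.
- The arm moves only by the tool move_arm, never from a script. Its argument "moves" is a list of rows, each a list of 6 numbers: the shift along the tool's x, y, z in mm, then the turn, a rotation vector about the tool's x, y, z in degrees. In form: [[x, y, z, ax, ay, az], ...]. A call has 1 to 20 rows; each row is the pose to reach, as a shift and turn from the pose commanded when the call began, along the tool's axes at that moment; what a row does not reach only later rows make up. A row lasts 1/12 s, in which the tool goes at most 41.7 mm and 7.16 degrees, less where a joint would pass 70% of its speed; a pose out of reach is approached as far as the arm can. A call with a gripper value outside its range is refused whole. "claw" is the finger opening in mm, from 0 to 87, set as the call begins (left out, the last holds). The fingers move at their own pace and stop on an object; "newtons" is the grip in N (left out, the last holds). Time passes only in rows, so rows that repeat a pose let the fingers close. It gives the time, the measured TCP pose, the force and the opening at its end, in the units of the state.
- env.get_obs(): the state, without advancing time (a new reading comes with each control period).
- read_camera(name): name is "scene" or "top"; returns (picture, depth): 384x512x3 uint8, red, green, blue; 384x512 float32, m along the optical axis (not along the pixel's ray), 0 where there is no reading.
- camera_info(name): a dict with "fx", "fy", "cx", "cy" (pixels), "R" (3x3) and "t" (3): a world point X has camera coordinates R X + t. Camera axes: x right, y down, z forward; pixel columns grow to the right and rows downward; lengths in m; the calibration is good to about 2 mm. A picture is of the moment at which its call begins. camera_info takes no time and is no camera call.
- job.sign_off(): hands the job in, once; it reports no verdict.
Trained networks look in the newest picture that a camera, given by its name, has taken for a name from the list of things; names that differ only in an ending like _2 or _b are one class to them, and where a whole thing is asked for, a point or a joint stands for the part that bears it (a point fixed in the world has none). Each returns a list of dicts, best first, with "score" (0 to 1); they miss things now and then, are a little off and sometimes report something else, mostly with a low value. They report only what shows in the picture. A call takes as long as a camera call.
- models.spot_in(target, camera): "point" ([x, y, z] in m, in world coordinates, good to about 4 mm: the middle of the surface that is visible of it).
- models.cut_out(target, camera): "mask" (384x512 bool, what is visible of it).
The state is a dict: "time_s": time; "qpos": joint angles; "joint_velocities": joint speeds; "effort": joint torques, N m; "tool_pos": TCP position; "tool_rot": TCP orientation; "force": force on the tool from outside, world axes, zero at the start; "wrist_torque": the same for the moment, N m; "grip_width": finger opening in m.
Only numpy, scipy, OpenCV 4.12 (cv2) and the standard library are available. Lean on these libraries where they do the work, as an engineer would, in place of code of your own. Each camera call takes 0.05 s, during which the arm holds its last target.

## Working session

There is one attempt and no reset: what is moved stays moved. The work goes in short steps, Python scripts to look and compute and a tool call to move; the robot and the scene stay as the last step left them, time stands still between calls to the robot, and variables do not carry over. Pictures are saved under pics/ and viewed, and the job is handed in when it is done.

Besides the shell and the picture viewer there is one more tool, called after ">>>" in YAML: its name, and indented under it one key for each argument. move_arm: Moves the arm, as the interface text tells. Its arguments: {"type":"object","properties":{"moves":{"type":"array","items":{"type":"array","items":{"type":"number"}}},"claw":{"type":"number"},"newtons":{"type":"number"}},"required":["moves"]}

```bash
ls; mkdir -p pics
cat > h.py <<'E'
import numpy as np, cv2
from cell import env, read_camera, camera_info, job, models
def cam(n):
    p,d=read_camera(n); return p,d,camera_info(n)
def px2w(u,v,d,ci):
    c=np.array([(u-ci['cx'])/ci['fx']*d,(v-ci['cy'])/ci['fy']*d,d])
    return np.array(ci['R']).T@(c-np.array(ci['t']))
def w2px(X,ci):
    c=np.array(ci['R'])@np.array(X)+np.array(ci['t']); return np.array([ci['fx']*c[0]/c[2]+ci['cx'],ci['fy']*c[1]/c[2]+ci['cy']])
def cloud(d,ci):
    v,u=np.mgrid[0:d.shape[0],0:d.shape[1]]
    c=np.stack([(u-ci['cx'])/ci['fx']*d,(v-ci['cy'])/ci['fy']*d,d],-1)
    return (c-np.array(ci['t']))@np.array(ci['R'])
E
python3 - <<'E'
from h import *
o=env.get_obs(); print(o['tool_pos'],o['tool_rot'],o['grip_width'],env.nose_length,o['time_s'])
for n in('scene','top'):
    p,d,ci=cam(n); cv2.imwrite(f'pics/{n}0.png',cv2.resize(p[:,:,::-1],(800,600))); np.save(f'{n}0d.npy',d)
    for t in('lever_grip','cap','bottle','vice','spare_bottle','spare_cap'):
        print(n,t,[(np.round(x['point'],3).tolist(),round(x['score'],2)) for x in models.spot_in(t,n)][:4])
print(env.get_obs()['time_s'])
E
```

```text
pics
[ 0.25392341 -0.59775982  0.2324721 ] [-9.01097670e+01 -6.76323425e-03 -1.56977589e+02] 0.08700755368982394 0.011 0.0
scene lever_grip [([0.551, -0.163, 0.075], 0.81)]
scene cap [([0.578, -0.028, 0.155], 0.75)]
scene bottle [([0.594, -0.019, 0.103], 0.77)]
scene vice [([0.598, -0.054, 0.043], 0.91)]
scene spare_bottle [([0.612, 0.169, 0.096], 0.83), ([0.493, 0.124, 0.098], 0.8), ([0.55, -0.16, 0.077], 0.23)]
scene spare_cap [([0.464, -0.075, 0.022], 0.59)]
top lever_grip []
top cap [([0.568, -0.041, 0.158], 0.77)]
top bottle [([0.535, -0.029, 0.1], 0.64), ([0.555, -0.168, 0.074], 0.59)]
top vice [([0.557, -0.107, 0.034], 0.91)]
top spare_bottle [([0.475, 0.096, 0.141], 0.89), ([0.586, 0.148, 0.143], 0.8)]
top spare_cap [([0.462, -0.088, 0.023], 0.9)]
0.7
```

View pics/scene0.png

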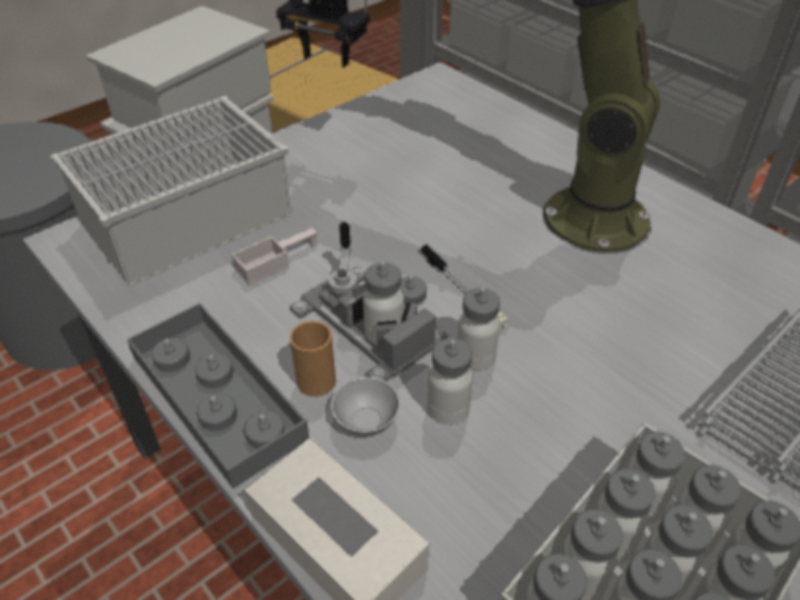

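View pics/top0.png

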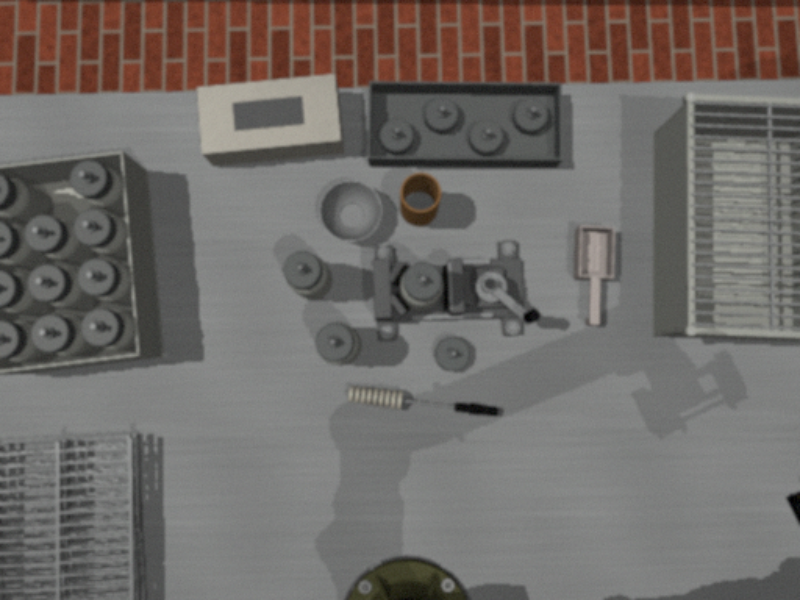

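Run:
```python
from h import *
p,d,ci=cam('top')
P=cloud(d,ci)
v0,v1,u0,u1=130,250,220,360
c=cv2.resize(p[v0:v1,u0:u1,::-1],None,fx=5.6,fy=4.9,interpolation=cv2.INTER_CUBIC)
c=cv2.resize(p[v0:v1,u0:u1,::-1],None,fx=5,fy=5,interpolation=cv2.INTER_CUBIC);cv2.imwrite('pics/topz.png',c)
ps,ds,cs=cam('scene')
c=cv2.resize(ps[130:250,180:330,::-1],None,fx=5,fy=5,interpolation=cv2.INTER_CUBIC);cv2.imwrite('pics/scz.png',c)
print(ci['t'],ci['fx'],ci['R']); print(-np.array(cs['R']).T@cs['t'])
Z=P[...,2]
reg=(P[...,0]>.45)&(P[...,0]<.68)&(P[...,1]>-.25)&(P[...,1]<.08)&(d>0)
for a,b in((.010,.022),(.072,.078),(.078,.082),(.082,.090),(.095,.115),(.115,.128),(.128,.14),(.150,.165),(.165,.19)):
    m=reg&(Z>a)&(Z<b); q=P[m]
    if len(q)>5:
        r=cv2.minAreaRect((q[:,:2]*1000).astype(np.float32)); print(a,b,len(q),q.mean(0).round(4),np.round(r[0],1),np.round(r[1],1),round(r[2],1), q[:,:2].min(0).round(3),q[:,:2].max(0).round(3))
np.save('top.npy',P)
```

```text
[0.00851697 0.55827187 1.19961449] 452.9128437469363 [[-0.02211008 -0.99975361  0.00196567]
 [-0.994246    0.02178206 -0.10488294]
 [ 0.10481428 -0.00427333 -0.99448263]]
[1.14429383 0.66457429 0.97941356]
0.01 0.022 1546 [ 0.5613 -0.1119  0.016 ] [565.6 -68.8] [298.1 227.5] 89.8 [ 0.452 -0.218] [0.68 0.08]
0.072 0.078 260 [ 0.5481 -0.1286  0.0754] [550.7 -58.9] [147.6 298.6] 9.2 [ 0.454 -0.218] [0.612 0.077]
0.078 0.082 439 [ 0.5661 -0.0571  0.0803] [561.8 -82.4] [254.8 101.8] 87.0 [ 0.504 -0.208] [0.615 0.044]
0.082 0.09 602 [ 0.562  -0.0062  0.0845] [551.7 -53. ] [153.2 293.9] 9.8 [ 0.451 -0.211] [0.614 0.079]
0.095 0.115 138 [ 0.539  -0.0422  0.1062] [537.5 -63.4] [110.4 294. ] 7.5 [ 0.464 -0.216] [0.586 0.077]
0.115 0.128 35 [ 0.5074 -0.1688  0.1246] [512.4 -68.5] [ 61.9 305. ] 8.1 [ 0.46  -0.222] [0.539 0.078]
0.128 0.14 42 [ 0.5063 -0.126   0.1327] [523.1 -64.9] [ 84.9 306. ] 8.9 [ 0.458 -0.221] [0.557 0.08 ]
0.15 0.165 462 [ 0.5661 -0.036   0.159 ] [566.7 -36.5] [58.9 59.7] 64.5 [ 0.537 -0.067] [ 0.596 -0.006]
0.165 0.19 23 [ 0.5656 -0.0371  0.174 ] [565.9 -37.8] [11.8 30.5] 17.1 [ 0.556 -0.054] [ 0.572 -0.025]
```

View pics/topz.png

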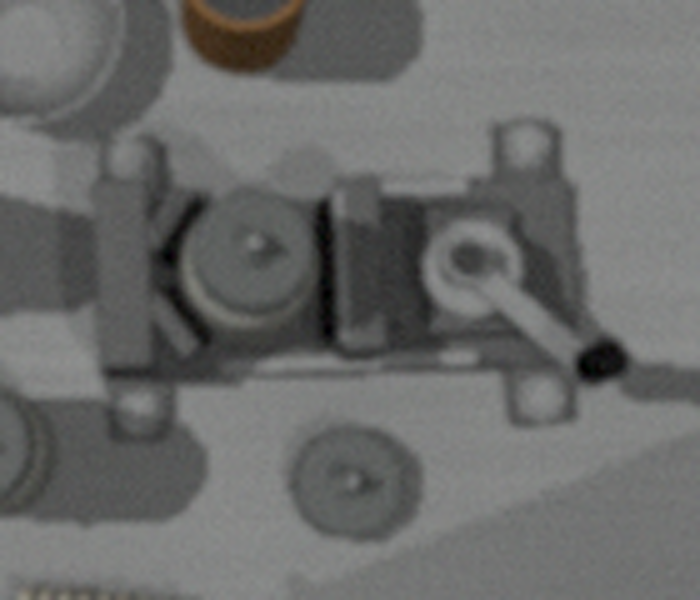

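View pics/scz.png

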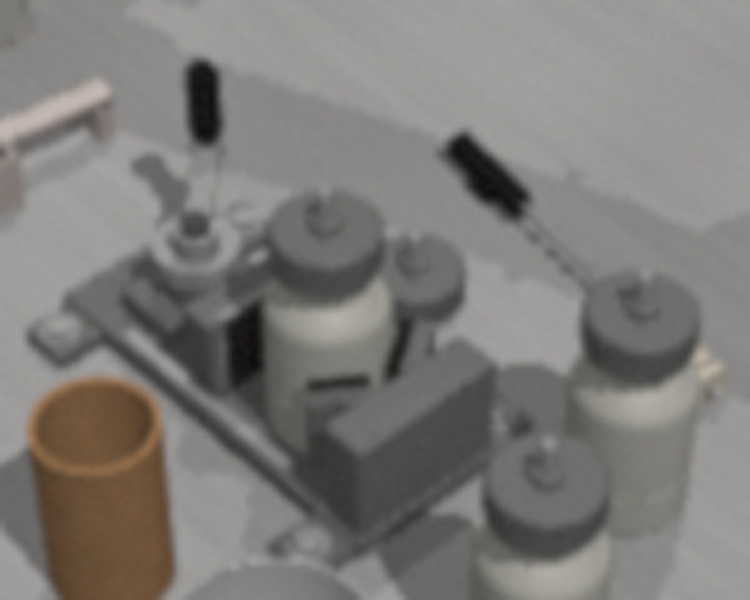

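Run:
```python
from h import *
P=np.load('top.npy');Z=P[...,2];X=P[...,0];Y=P[...,1]
def f(n,m):
    q=P[m]; r=cv2.minAreaRect((q[:,:2]*1000).astype(np.float32)); print(n,len(q),q.mean(0).round(4),np.round(r[0],1),np.round(r[1],1),round(r[2],1))
f('fixed',(Z>.0815)&(Z<.0875)&(X>.49)&(X<.63)&(Y>.01)&(Y<.06))
f('mov',(Z>.077)&(Z<.083)&(X>.49)&(X<.63)&(Y<-.072)&(Y>-.11))
for lo in(.1,.11,.12,.126): f('handle%g'%lo,(Z>lo)&(Z<.135)&(X>.46)&(X<.56)&(Y<-.17)&(Y>-.24))
f('bed',(Z>.012)&(Z<.02)&(X>.49)&(X<.63)&(Y<.06)&(Y>-.25))
q=P[(Z>.06)&(X>.46)&(X<.62)&(Y<-.115)&(Y>-.24)]
import collections
h=np.histogram(q[:,2],bins=np.arange(.06,.14,.004));print(list(zip(h[1].round(3),h[0])))
for a in np.arange(.066,.134,.006):
    m=q[(q[:,2]>a)&(q[:,2]<a+.006)]
    if len(m):print(round(a,3),len(m),m[:,:2].mean(0).round(3),m[:,:2].min(0).round(3),m[:,:2].max(0).round(3))
```

```text
fixed 334 [0.5655 0.0281 0.0841] [565.3  27. ] [97.8 32.5] 1.5
mov 328 [ 0.5677 -0.0922  0.0802] [567.2 -91. ] [90.2 31.7] 0.9
handle0.1 70 [ 0.5107 -0.2111  0.1242] [ 511.4 -212.2] [19.  19.8] 86.1
handle0.11 64 [ 0.5107 -0.2117  0.126 ] [ 511.4 -212.3] [18.7 19.8] 86.1
handle0.12 54 [ 0.5113 -0.2125  0.128 ] [ 512.3 -212.9] [17.9 17.8] 87.5
handle0.126 43 [ 0.5107 -0.213   0.129 ] [ 510.9 -212.7] [17.5 15.1] 89.4
bed 1026 [ 0.5572 -0.125   0.0159] [560.1 -88.3] [258.5 138.4] 89.6
[(np.float64(0.06), np.int64(72)), (np.float64(0.064), np.int64(92)), (np.float64(0.068), np.int64(34)), (np.float64(0.072), np.int64(112)), (np.float64(0.076), np.int64(46)), (np.float64(0.08), np.int64(29)), (np.float64(0.084), np.int64(29)), (np.float64(0.088), np.int64(9)), (np.float64(0.092), np.int64(2)), (np.float64(0.096), np.int64(1)), (np.float64(0.1), np.int64(1)), (np.float64(0.104), np.int64(5)), (np.float64(0.108), np.int64(1)), (np.float64(0.112), np.int64(6)), (np.float64(0.116), np.int64(3)), (np.float64(0.12), np.int64(3)), (np.float64(0.124), np.int64(23)), (np.float64(0.128), np.int64(24)), (np.float64(0.132), np.int64(4)), (np.float64(0.136), np.int64(0))]
0.066 64 [ 0.555 -0.165] [ 0.505 -0.204] [ 0.588 -0.13 ]
0.072 145 [ 0.539 -0.181] [ 0.502 -0.218] [ 0.579 -0.139]
0.078 42 [ 0.564 -0.155] [ 0.504 -0.208] [ 0.581 -0.139]
0.084 35 [ 0.562 -0.156] [ 0.501 -0.211] [ 0.576 -0.141]
0.09 5 [ 0.519 -0.194] [ 0.503 -0.207] [ 0.562 -0.15 ]
0.096 1 [ 0.508 -0.204] [ 0.508 -0.204] [ 0.508 -0.204]
0.102 6 [ 0.511 -0.204] [ 0.502 -0.207] [ 0.518 -0.203]
0.108 4 [ 0.504 -0.209] [ 0.502 -0.216] [ 0.507 -0.204]
0.114 6 [ 0.51  -0.207] [ 0.502 -0.212] [ 0.52  -0.203]
0.12 11 [ 0.514 -0.21 ] [ 0.504 -0.222] [ 0.521 -0.204]
0.126 39 [ 0.511 -0.213] [ 0.503 -0.221] [ 0.519 -0.204]
0.132 4 [ 0.509 -0.21 ] [ 0.506 -0.215] [ 0.516 -0.207]
```

```bash
cat >> h.py <<'E'
from scipy.spatial.transform import Rotation as Ro
def tgt(xyz,psi,obs=None):
    "tool shift (mm) and rotvec (deg) from measured pose to TCP xyz, opening direction world angle psi, pointing down"
    o=obs or env.get_obs(); R0=Ro.from_euler('xyz',o['tool_rot'],degrees=True)
    R1=Ro.from_euler('xyz',[-90,0,psi-90],degrees=True)
    s=R0.inv().apply(np.array(xyz)-o['tool_pos'])*1000
    return s.round(1),(R0.inv()*R1).as_rotvec(degrees=True).round(2)
E
python3 - <<'E'
from h import *
P=np.load('top.npy')
ci=camera_info('top')
for z in(.07,.08,.09):
    # hub ring centre pixel ray at z
    u,v=220+472/5,130+266/5
    C=-np.array(ci['R']).T@ci['t']; q=px2w(u,v,1,ci)-C; print(z,(C+q*(z-C[2])/q[2]).round(4))
P1=P[175:195,306:324]; print(P1[::3,::3,2].round(3))
print(tgt([.511,-.2125,.2],-44))
E
```

```text
0.07 [ 0.5662 -0.1544  0.07  ]
0.08 [ 0.565  -0.1531  0.08  ]
0.09 [ 0.5639 -0.1517  0.09  ]
[[0.035 0.035 0.062 0.063 0.069 0.035]
 [0.034 0.064 0.081 0.082 0.065 0.067]
 [0.066 0.077 0.086 0.09  0.081 0.064]
 [0.066 0.081 1.252 0.086 0.075 0.067]
 [0.064 0.065 0.074 0.074 0.077 0.08 ]
 [0.025 0.064 0.066 0.064 0.068 0.073]
 [0.03  0.034 0.062 0.065 0.062 0.078]]
(array([-387.3,   33.5, -254.6]), array([-1.000e-02, -2.298e+01,  0.000e+00]))
```

>>> move_arm:
  moves:
    - [-388,33,-255,0,-23,0]
    - [-388,33,-255,0,-23,0]
    - [-388,33,-255,0,-23,0]
    - [-388,33,-255,0,-23,0]
    - [-388,33,-255,0,-23,0]
    - [-388,33,-255,0,-23,0]
    - [-388,33,-255,0,-23,0]
    - [-388,33,-255,0,-23,0]
    - [-388,33,-255,0,-23,0]
    - [-388,33,-255,0,-23,0]
    - [-388,33,-255,0,-23,0]
    - [-388,33,-255,0,-23,0]
    - [-388,33,-255,0,-23,0]
    - [-388,33,-255,0,-23,0]
    - [-388,33,-255,0,-23,0]
    - [-388,33,-255,0,-23,0]
  claw: 60
  newtons: 15

```text
time_s: 2.13
tool_pos: [0.5106, -0.214, 0.2006]
tool_rot: [-90.0, -0.0, -134.2]
force: [-0.5, -0.0, 0.4]
grip_width: 0.0598
```

Run:
```python
from h import *
o=env.get_obs(); print(o['time_s'],o['tool_pos'],o['tool_rot'],o['grip_width'],o['qpos'],o['force'])
print(tgt([.511,-.2125,.101],-44))
```

```text
2.1333 [ 0.51060766 -0.21398744  0.20057484] [-8.99828166e+01 -4.75785872e-02 -1.34175696e+02] 0.059805912530801815 [ 42.34245484   9.22561578 -24.67365839  98.90820228   4.07132362
  72.74256611 -27.43517563] [-0.49809527 -0.01994291  0.40627118]
(array([-1.4, 99.6, -0.8]), array([-0.02, -0.18,  0.05]))
```

>>> move_arm:
  moves:
    - [-1,35,-1,0,0,0]
    - [-1,70,-1,0,0,0]
    - [-1,90,-1,0,0,0]
    - [-1,98,-1,0,0,0]
    - [-1,98,-1,0,0,0]

```text
time_s: 2.55
tool_pos: [0.5095, -0.2112, 0.1006]
tool_rot: [-90.2, -0.1, -134.1]
force: [0.0, -0.8, -0.4]
grip_width: 0.0599
```

>>> move_arm:
  moves:
    - [0,0,0,0,0,0]
    - [0,0,0,0,0,0]
    - [0,0,0,0,0,0]
    - [0,0,0,0,0,0]
    - [0,0,0,0,0,0]
    - [0,0,0,0,0,0]
  claw: 18
  newtons: 15

```text
time_s: 3.05
tool_pos: [0.5119, -0.2105, 0.1032]
tool_rot: [-89.9, 0.0, -134.0]
force: [-0.3, -0.2, 0.4]
grip_width: 0.0282
```

Run:
```python
from h import *
o=env.get_obs(); print(o['time_s'],o['tool_pos'],o['tool_rot'],o['grip_width'],o['force'])
p,d,ci=cam('scene')
cv2.imwrite('pics/s1.png',cv2.resize(p[100:250,150:330,::-1],None,fx=4,fy=4,interpolation=cv2.INTER_CUBIC))
```

```text
3.05 [ 0.51185087 -0.21053757  0.10316189] [-8.99385759e+01  7.69441880e-03 -1.33972400e+02] 0.028188163445690282 [-0.34179267 -0.20532561  0.3873213 ]
```

View pics/s1.png

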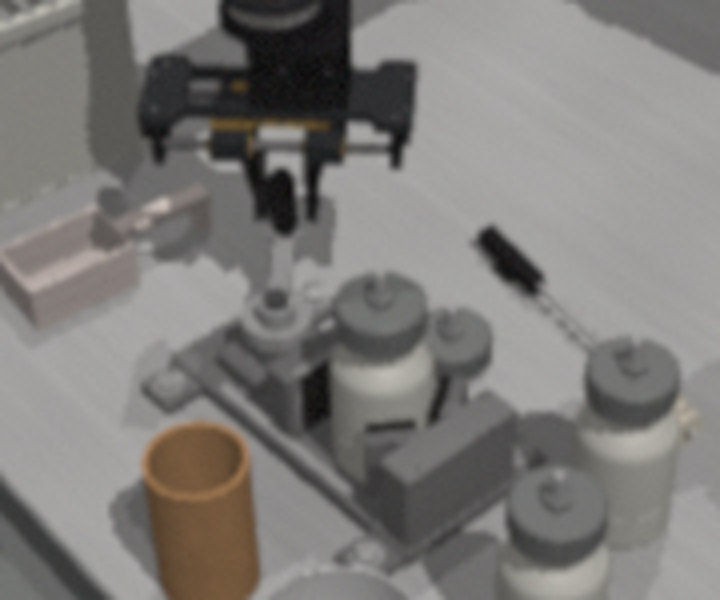

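>>> move_arm:
  moves:
    - [0,0,0,0,0,0]
    - [0,0,0,0,0,0]
    - [0,0,0,0,0,0]
    - [0,0,0,0,0,0]

```text
time_s: 3.43
tool_pos: [0.5128, -0.2117, 0.1031]
tool_rot: [-89.8, 0.0, -134.0]
force: [4.2, -3.5, -1.5]
grip_width: 0.0204
```

>>> move_arm:
  moves:
    - [0,0,3.7,0,-2.5,0]
    - [-0.3,0,7.4,0,-5,0]
    - [-1.3,0,14.8,0,-10,0]
    - [-2.9,0,22,0,-15,0]
    - [-5.1,0,29.1,0,-20,0]
    - [-8,0,35.9,0,-25,0]
    - [-11.4,0,42.5,0,-30,0]
    - [-11.4,0,42.5,0,-30,0]

```text
time_s: 4.1
tool_pos: [0.5504, -0.232, 0.103]
tool_rot: [-90.0, 0.0, -103.8]
force: [-0.4, -0.1, 3.8]
grip_width: 0.0203
```

>>> move_arm:
  moves:
    - [-0.1,0,3.7,0,-2.5,0]
    - [-0.7,0,11.1,0,-7.5,0]
    - [-2,0,18.4,0,-12.5,0]
    - [-3.9,0,25.6,0,-17.5,0]
    - [-6.5,0,32.5,0,-22.5,0]
    - [-9.6,0,39.2,0,-27.5,0]
    - [-13.3,0,45.7,0,-32.5,0]
    - [-15.4,0,48.8,0,-35,0]
    - [-15.4,0,48.8,0,-35,0]

```text
time_s: 4.85
tool_pos: [0.6008, -0.2293, 0.103]
tool_rot: [-90.1, -0.0, -69.0]
force: [-1.6, -1.6, 4.5]
grip_width: 0.0205
```

>>> move_arm:
  moves:
    - [-0.1,0,3.7,0,-2.5,0]
    - [-0.7,0,11.1,0,-7.5,0]
    - [-2,0,18.4,0,-12.5,0]
    - [-3.9,0,25.6,0,-17.5,0]
    - [-5.8,0,30.9,0,-21.3,0]
    - [-8,0,35.9,0,-25,0]
    - [-8,0,35.9,0,-25,0]
  newtons: 25

```text
time_s: 5.43
tool_pos: [0.6317, -0.2096, 0.103]
tool_rot: [-90.1, -0.1, -44.0]
force: [0.1, -2.8, 3.3]
grip_width: 0.0202
```

>>> move_arm:
  moves:
    - [0,0,2,0,-1.3,0]
    - [-0.1,0,3.7,0,-2.5,0]
    - [-0.2,0,5.2,0,-3.5,0]
    - [-0.2,0,5.2,0,-3.5,0]

```text
time_s: 5.77
tool_pos: [0.6347, -0.2065, 0.1031]
tool_rot: [-90.1, -0.1, -40.7]
force: [-2.1, -4.2, 3.9]
grip_width: 0.0205
```

Run:
```python
from h import *
o=env.get_obs(); print(o['time_s'],o['tool_pos'],o['tool_rot'],o['grip_width'],o['force'])
f=Ro.from_euler('xyz',o['tool_rot'],degrees=True).inv().apply(o['force']);print('tool f',f)
```

```text
5.7667 [ 0.63465678 -0.20654599  0.10306722] [-9.01315046e+01 -8.28981727e-02 -4.06851583e+01] 0.020495904519889585 [-2.13533548 -4.17040827  3.85566491]
tool f [ 1.1050431  -3.84360663 -4.56329733]
```

Not at the stop yet (only about 4.6 N of tangential load); continuing in small steps.

>>> move_arm:
  moves:
    - [0,0,1,0,-0.7,0]
    - [0,0,2,0,-1.3,0]
    - [-0.1,0,3,0,-2,0]
    - [-0.1,0,3,0,-2,0]

```text
time_s: 6.1
tool_pos: [0.6366, -0.2043, 0.1031]
tool_rot: [-90.1, -0.1, -38.7]
force: [-1.7, -4.8, 5.3]
grip_width: 0.0202
```

```bash
cat > f.py <<'E'
from h import *
o=env.get_obs(); print(o['time_s'],o['tool_pos'],o['tool_rot'],o['grip_width'],o['force'])
f=Ro.from_euler('xyz',o['tool_rot'],degrees=True).inv().apply(o['force']);print('tool f',f, 'torq',o['wrist_torque'])
E
python3 f.py
```

```text
6.1 [ 0.63662535 -0.20431483  0.10306098] [-90.1340159   -0.09509762 -38.67980954] 0.020176597337129242 [-1.74216915 -4.84857292  5.34374531]
tool f [ 1.67904251 -5.32955124 -4.88632034] torq [-1.00252457  0.28324155 -0.1617156 ]
```

>>> move_arm:
  moves:
    - [0,0,1,0,-0.7,0]
    - [0,0,2,0,-1.3,0]
    - [-0.1,0,3,0,-2,0]
    - [-0.1,0,3,0,-2,0]

```text
time_s: 6.43
tool_pos: [0.6374, -0.2031, 0.103]
tool_rot: [-90.3, -0.0, -36.7]
force: [-4.3, -6.5, 6.1]
grip_width: 0.0201
```

```bash
python3 f.py
```

```text
6.4333 [ 0.63741426 -0.20311186  0.10299597] [-9.02699109e+01 -4.02171704e-02 -3.67418957e+01] 0.020071843809958426 [-4.30781663 -6.52739971  6.0819926 ]
tool f [ 0.45701394 -6.04482546 -7.8362037 ] torq [-1.2598249   0.72420382 -0.19314521]
```

>>> move_arm:
  moves:
    - [0,0,1.5,0,0,0]
    - [0,0,3,0,0,0]
    - [0,0,3,0,0,0]

```text
time_s: 6.68
tool_pos: [0.6375, -0.203, 0.103]
tool_rot: [-90.5, 0.0, -36.9]
force: [-9.3, -8.6, 9.5]
grip_width: 0.0204
```

```bash
python3 f.py
```

```text
6.6833 [ 0.63747172 -0.2030378   0.10297962] [-9.05237953e+01  2.47252612e-02 -3.68628516e+01] 0.020431046617814034 [-9.33901087 -8.61859242  9.49399334]
tool f [ -2.30568703  -9.37834805 -12.58425859] torq [-1.79155722  1.58214709 -0.18859084]
```

>>> move_arm:
  moves:
    - [0,0,2,0,0,0]
    - [0,0,3.5,0,0,0]
    - [0,0,3.5,0,0,0]
    - [0,0,3.5,0,0,0]

```text
time_s: 7.02
tool_pos: [0.6375, -0.203, 0.1029]
tool_rot: [-90.8, 0.1, -37.0]
force: [-14.0, -12.5, 12.1]
grip_width: 0.0206
```

```bash
python3 f.py
```

```text
7.0167 [ 0.63751392 -0.2029995   0.10291328] [-90.79814759   0.10440626 -36.98022713] 0.0206370770042566 [-13.95951955 -12.46303418  12.13418466]
tool f [ -3.67656599 -11.87067105 -18.52036381] torq [-2.38063686  2.61694639 -0.1236381 ]
```

>>> move_arm:
  moves:
    - [0,0,-2.5,0,0,0]
    - [0,0,-5,0,0,0]
    - [0,0,-5,0,0,0]

```text
time_s: 7.27
tool_pos: [0.6374, -0.2031, 0.103]
tool_rot: [-90.4, -0.0, -36.8]
force: [-6.2, -8.0, 6.4]
grip_width: 0.0205
```

>>> move_arm:
  moves:
    - [0,0,0,0,0,0]
    - [0,0,0,0,0,0]
    - [0,0,0,0,0,0]
    - [0,0,0,0,0,0]
    - [0,0,0,0,0,0]
    - [0,-15,0,0,0,0]
    - [0,-50,0,0,0,0]
    - [0,-85,0,0,0,0]
    - [0,-120,0,0,0,0]
    - [0,-120,0,0,0,0]
  claw: 80

```text
time_s: 8.1
tool_pos: [0.6438, -0.1977, 0.2322]
tool_rot: [-89.7, -0.7, -36.4]
force: [1.5, -0.1, 0.0]
grip_width: 0.0767
```

Run:
```python
exec(open('f.py').read())
p,d,ci=cam('top');P=cloud(d,ci);np.save('top2.npy',P)
cv2.imwrite('pics/t2.png',cv2.resize(p[110:260,200:380,::-1],None,fx=4,fy=4,interpolation=cv2.INTER_CUBIC))
Z=P[...,2];X=P[...,0];Y=P[...,1]
def f(n,m):
    q=P[m]
    if len(q)<4: print(n,len(q));return
    r=cv2.minAreaRect((q[:,:2]*1000).astype(np.float32)); print(n,len(q),q.mean(0).round(4),np.round(r[0],1),np.round(r[1],1),round(r[2],1))
f('cap',(Z>.15)&(Z<.165)&(X>.5)&(X<.64)&(Y>-.1)&(Y<.04))
f('nip',(Z>.166)&(Z<.19)&(X>.5)&(X<.64)&(Y>-.1)&(Y<.04))
f('handle',(Z>.12)&(Z<.135)&(X>.6)&(X<.68)&(Y<-.16)&(Y>-.24))
f('mov',(Z>.077)&(Z<.083)&(X>.49)&(X<.63)&(Y<-.06)&(Y>-.11))
for n in('top','scene'):
    if n=='scene':
        p,d,ci=cam('scene');cv2.imwrite('pics/s2.png',cv2.resize(p[100:250,150:330,::-1],None,fx=4,fy=4,interpolation=cv2.INTER_CUBIC))
    for t in('cap','lever_grip'): print(n,t,[(np.round(x['point'],3),x['score']) for x in models.spot_in(t,n)][:2])
```

```text
8.1 [ 0.64380187 -0.19765208  0.23220442] [-89.70072634  -0.69607797 -36.44270931] 0.07666837806305483 [ 1.45007052 -0.1303317   0.04668488]
tool f [ 1.24440584 -0.02761751  0.75667809] torq [ 0.02947629 -0.26890172 -0.01531332]
cap 467 [ 0.5661 -0.0351  0.1588] [566.5 -35.2] [58.7 59.2] 88.8
nip 16 [ 0.5663 -0.0346  0.1777] [566.5 -35. ] [8.5 9. ] 43.3
handle 54 [ 0.6334 -0.2028  0.1284] [ 633.3 -204. ] [20.2 18.2] 80.7
mov 312 [ 0.5659 -0.0849  0.08  ] [567.3 -84.4] [90.2 28.7] 0.9
top cap [(array([ 0.534, -0.027,  0.103]), 0.73), (array([ 0.57 , -0.04 ,  0.158]), 0.59)]
top lever_grip [(array([ 0.588, -0.167,  0.074]), 0.82)]
scene cap [(array([ 0.575, -0.026,  0.156]), 0.59)]
scene lever_grip [(array([ 0.578, -0.024,  0.155]), 0.73), (array([ 0.598, -0.161,  0.075]), 0.58)]
```

View pics/t2.png

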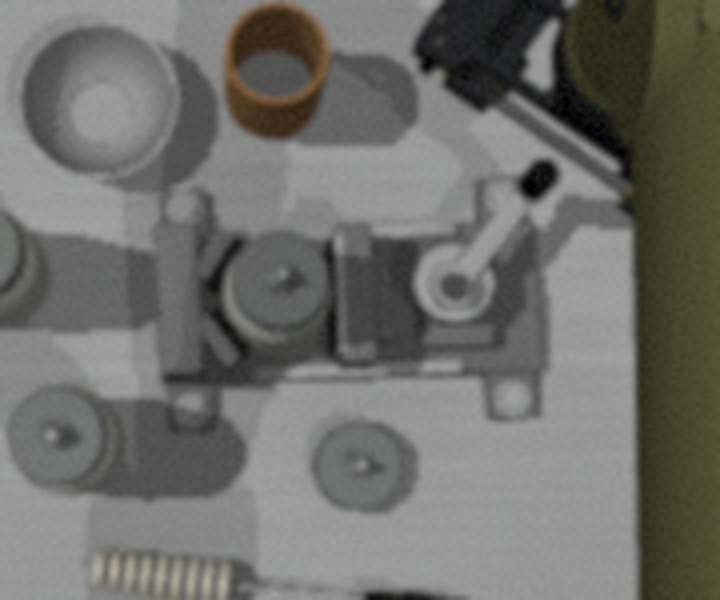

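View pics/s2.png

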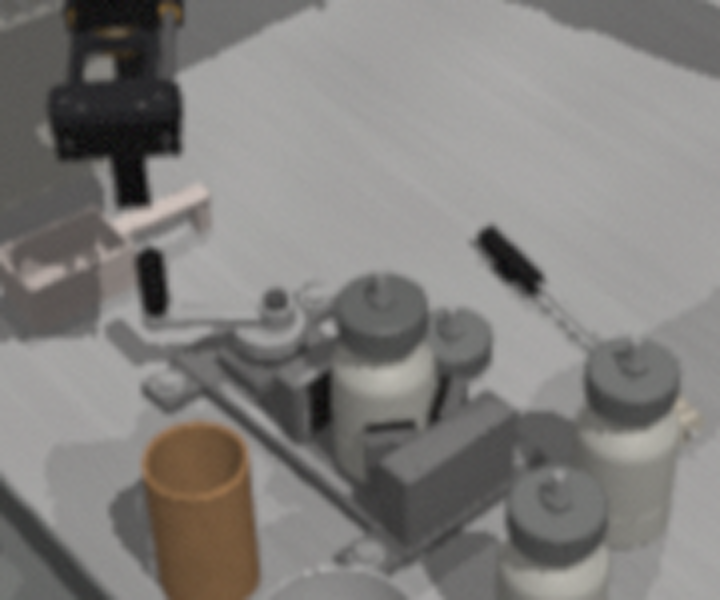

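Run:
```python
from h import *
print(env.get_obs()['time_s'],tgt([.5663,-.035,.225],-20))
```

```text
8.4 (array([-155.4,   -3.6,   88. ]), array([ 0.13, 73.53, -0.09]))
```

>>> move_arm:
  moves:
    - [-40,3,22,0,7,0]
    - [-78,5,44,0,14,0]
    - [-117,5,66,0,21,0]
    - [-155,5,88,0,28,0]
    - [-155,5,88,0,35,0]
    - [-155,5,88,0,42,0]
    - [-155,5,88,0,49,0]
    - [-155,5,88,0,56,0]
    - [-155,5,88,0,63,0]
    - [-155,5,88,0,70,0]
    - [-155,5,88,0,73.5,0]
    - [-155,5,88,0,73.5,0]
    - [-155,5,88,0,73.5,0]
  claw: 85

```text
time_s: 9.48
tool_pos: [0.5669, -0.0354, 0.2166]
tool_rot: [-90.1, -0.0, -109.9]
force: [0.4, -0.1, 0.1]
grip_width: 0.0852
```

```bash
python3 f.py
python3 - <<'E'
from h import *
print(tgt([.5663,-.035,.142],-20), env.get_obs()['qpos'])
E
```

```text
9.4833 [ 0.56689845 -0.03538663  0.21662797] [-9.00968322e+01 -1.90292790e-02 -1.09855081e+02] 0.08522350574149608 [ 0.42196994 -0.12456707  0.0668093 ]
tool f [-0.0261345  -0.06756014  0.43908049] torq [-0.03571401 -0.05592035  0.01877042]
(array([-0.2, 74.6, -0.6]), array([0.1 , 0.14, 0.02])) [ 33.42710277  12.02443966 -36.98431179  95.30163972   7.42553292
  75.25874161 -24.71497407]
```

>>> move_arm:
  moves:
    - [0,25,-0.5,0,0,0]
    - [0,50,-0.5,0,0,0]
    - [0,66,-0.5,0,0,0]
    - [0,74,-0.5,0,0,0]
    - [0,74,-0.5,0,0,0]
    - [0,74,-0.5,0,0,0]

```text
time_s: 9.98
tool_pos: [0.567, -0.0352, 0.1437]
tool_rot: [-90.0, 0.0, -109.9]
force: [0.6, -0.9, 0.5]
grip_width: 0.0849
```

>>> move_arm:
  moves:
    - [0,0,0,0,0,0]
    - [0,0,0,0,0,0]
    - [0,0,0,0,0,0]
    - [0,0,0,0,0,0]
    - [0,0,0,0,0,0]
    - [0,0,0,0,0,0]
  claw: 50
  newtons: 15

```text
time_s: 10.48
tool_pos: [0.5686, -0.0358, 0.1443]
tool_rot: [-89.8, 0.0, -110.0]
force: [4.2, -1.6, -0.4]
grip_width: 0.0603
```

```bash
python3 f.py
```

```text
10.4833 [ 0.56860239 -0.03578044  0.14434578] [-8.97743864e+01  4.04227737e-02 -1.09988778e+02] 0.06026322690353437 [ 4.22957351 -1.59675378 -0.39122549]
tool f [0.05501986 0.4089845  4.51903492] torq [-0.25241169 -1.01128907  0.08086782]
```

>>> move_arm:
  moves:
    - [0,0,1,0,0,0]
    - [0,0,2,0,0,0]
    - [0,0,2,0,0,0]
    - [0,0,2,0,0,0]
  newtons: 45

```text
time_s: 10.82
tool_pos: [0.5688, -0.0358, 0.1441]
tool_rot: [-90.0, -0.0, -110.0]
force: [-0.7, -1.1, 5.5]
grip_width: 0.0598
```

```bash
python3 f.py
```

```text
10.8167 [ 0.56875189 -0.03579417  0.14408471] [-9.00150632e+01 -1.61030445e-02 -1.09968223e+02] 0.05979683179241888 [-0.71234004 -1.12277951  5.46082464]
tool f [ 1.30007852 -5.46038407 -0.28752326] torq [0.06128568 0.06090281 0.11849542]
```

>>> move_arm:
  moves:
    - [0,-0.2,0,0,-4,0]
    - [0,-0.4,0,0,-8,0]
    - [0,-0.5,0,0,-12,0]
    - [0,-0.7,0,0,-16,0]
    - [0,-0.9,0,0,-20,0]
    - [0,-0.9,0,0,-20,0]

```text
time_s: 11.32
tool_pos: [0.5689, -0.0359, 0.1449]
tool_rot: [-90.0, -0.0, -89.9]
force: [0.8, 0.2, 4.1]
grip_width: 0.0596
```

```bash
python3 f.py
```

```text
11.3167 [ 0.568901   -0.03594057  0.14485844] [-8.99963443e+01 -1.02912944e-02 -8.98712295e+01] 0.059561117079732606 [0.7545182  0.21575219 4.12584472]
tool f [-0.21331481 -4.12583493  0.75526444] torq [-0.04808877 -0.0684709   0.10624493]
```

Run:
```python
from h import *
p,d,ci=cam('scene');cv2.imwrite('pics/s3.png',cv2.resize(p[100:250,150:330,::-1],None,fx=4,fy=4,interpolation=cv2.INTER_CUBIC))
o=env.get_obs();print(o['wrist_torque'],o['effort'])
```

```text
[-0.08107386 -0.08161646  0.01331419] [ 3.78263486e-02 -3.55740237e+01 -4.98226315e+00 -2.66650915e+01
 -1.56920138e-01 -2.02023494e-02  1.76483765e-01]
```

View pics/s3.png

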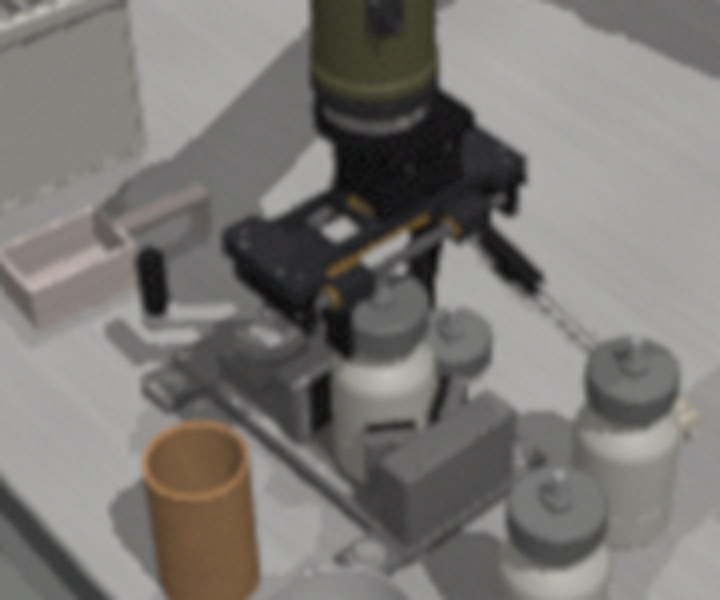

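>>> move_arm:
  moves:
    - [0,-0.2,0,0,-5,0]
    - [0,-0.4,0,0,-10,0]

```text
time_s: 11.53
tool_pos: [0.5689, -0.036, 0.1452]
tool_rot: [-90.0, -0.0, -79.9]
force: [0.7, -0.0, 4.5]
grip_width: 0.0599
```

```bash
python3 f.py
```

```text
11.5333 [ 0.56892335 -0.03597729  0.14521115] [-8.99923894e+01 -1.94873662e-02 -7.98898113e+01] 0.05991092085982966 [ 0.65803704 -0.0224931   4.51623079]
tool f [ 0.13919287 -4.51609814  0.64447042] torq [-0.08596713 -0.09831317 -0.08314938]
```

>>> move_arm:
  moves:
    - [0,-0.3,0,0,-6,0]
    - [0,-0.5,0,0,-12,0]
    - [0,-0.8,0,0,-18,0]

```text
time_s: 11.78
tool_pos: [0.5689, -0.0358, 0.1458]
tool_rot: [-90.0, -0.0, -61.8]
force: [0.9, -0.0, 4.2]
grip_width: 0.0601
```

```bash
python3 f.py
```

```text
11.7833 [ 0.56886008 -0.03577575  0.14583502] [-8.99986108e+01 -3.21331028e-03 -6.18062273e+01] 0.06007065447882116 [ 0.91207595 -0.01430145  4.18815915]
tool f [ 0.44375436 -4.18811494  0.79720728] torq [ 0.05504147 -0.20311162 -0.0094123 ]
```

>>> move_arm:
  moves:
    - [0,-0.3,0,0,-6,0]
    - [0,-0.4,0,0,-10,0]
    - [0,-0.6,0,0,-14,0]

```text
time_s: 12.03
tool_pos: [0.5689, -0.0361, 0.1461]
tool_rot: [-90.0, -0.0, -47.9]
force: [1.2, -0.1, 1.8]
grip_width: 0.0597
```

```bash
python3 f.py
```

```text
12.0333 [ 0.5689106  -0.03605383  0.14614226] [-8.99976753e+01 -1.00352776e-02 -4.79147826e+01] 0.05972448980130881 [ 1.23525842 -0.12824974  1.8443299 ]
tool f [ 0.92341704 -1.84413448  0.83086288] torq [-0.07629127 -0.38205376 -0.04406018]
```

>>> move_arm:
  moves:
    - [0,-1,0,0,0,0]
    - [0,-2,0,0,0,0]
    - [0,-2,0,0,0,0]

```text
time_s: 12.28
tool_pos: [0.5688, -0.0358, 0.1479]
tool_rot: [-90.0, 0.0, -48.1]
force: [2.5, 0.5, -1.2]
grip_width: 0.0596
```

```bash
python3 f.py
```

```text
12.2833 [ 0.56877078 -0.03580781  0.14787611] [-8.99981623e+01  2.19826651e-02 -4.81140257e+01] 0.059612335885135016 [ 2.51025082  0.52467991 -1.18623916]
tool f [1.28581374 1.18581709 2.21908368] torq [ 0.10612517 -0.65484481 -0.03447201]
```

>>> move_arm:
  moves:
    - [0,-2,0,0,0,0]
    - [0,-4,0,0,0,0]
    - [0,-6,0,0,0,0]
    - [0,-6,0,0,0,0]

```text
time_s: 12.62
tool_pos: [0.5686, -0.0361, 0.1547]
tool_rot: [-90.0, 0.0, -48.0]
force: [1.0, -0.4, 0.7]
grip_width: 0.0598
```

Run:
```python
exec(open('f.py').read())
p,d,ci=cam('scene');cv2.imwrite('pics/s4.png',cv2.resize(p[100:250,150:330,::-1],None,fx=4,fy=4,interpolation=cv2.INTER_CUBIC))
```

```text
12.6167 [ 0.56858251 -0.03612405  0.1546909 ] [-9.00466132e+01  4.20977904e-03 -4.80140321e+01] 0.059751681708326294 [ 1.00141    -0.44576566  0.66144446]
tool f [ 1.00118468 -0.66188078  0.44562411] torq [-0.04753338 -0.28335293  0.02078407]
```

View pics/s4.png

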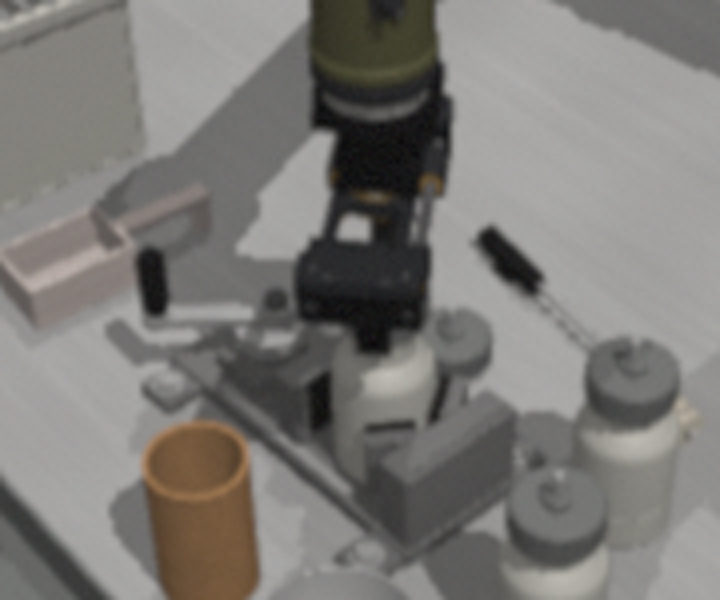

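>>> move_arm:
  moves:
    - [0,-3,0,0,0,0]
    - [0,-7,0,0,0,0]
    - [0,-11,0,0,0,0]
    - [0,-14,0,0,0,0]
    - [0,-14,0,0,0,0]
    - [0,-14,0,0,0,0]

```text
time_s: 13.17
tool_pos: [0.5689, -0.036, 0.1685]
tool_rot: [-90.0, -0.0, -48.0]
force: [1.1, -1.0, -2.1]
grip_width: 0.0597
```

Run:
```python
exec(open('f.py').read())
p,d,ci=cam('scene');cv2.imwrite('pics/s5.png',cv2.resize(p[140:240,200:300,::-1],None,fx=6,fy=6,interpolation=cv2.INTER_CUBIC))
for t in('cap','bottle'):
    r=models.cut_out(t,'scene'); P=cloud(d,ci)
    for x in r[:2]:
        m=x['mask']; q=P[m&(d>0)]; print(t,round(x['score'],2),m.sum(),q.mean(0).round(3),np.percentile(q[:,2],[2,50,98]).round(3),np.argwhere(m).mean(0).round())
print('px of cap lower front',[w2px([.5685,-.036,z],ci).round() for z in(.148,.16,.184)])
```

```text
13.1667 [ 0.56892775 -0.03598043  0.16852412] [-8.99958430e+01 -2.33036074e-02 -4.79819171e+01] 0.059654752709432136 [ 1.05592005 -0.95913124 -2.05110109]
tool f [1.41853252 2.05168855 0.14232064] torq [-4.66121309e-05 -7.19855481e-02  2.78103174e-02]
cap 0.6 23 [ 0.577 -0.006  0.162] [0.148 0.163 0.17 ] [180. 250.]
bottle 0.71 627 [ 0.587 -0.018  0.098] [0.028 0.105 0.143] [197. 244.]
px of cap lower front [array([245., 177.]), array([245., 173.]), array([244., 166.])]
```

View pics/s5.png

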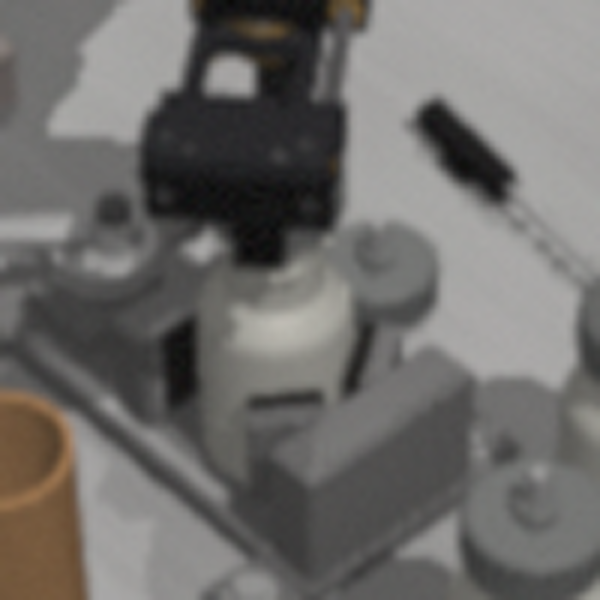

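Run:
```python
from h import *
for n in('scene','top'):
    p,d,ci=cam(n);P=cloud(d,ci)
    r=np.hypot(P[...,0]-.568,P[...,1]+.036); m=(r<.034)&(d>0)&(P[...,2]>.10)&(P[...,2]<.215)
    q=P[m]; c=p[m].astype(int); i=np.argsort(q[:,2])
    for k in i[::max(1,len(i)//40)]: print(n,q[k].round(3),round(r[m][k],3),c[k])
    if n=='top': cv2.imwrite('pics/t5.png',cv2.resize(p[110:260,200:380,::-1],None,fx=4,fy=4,interpolation=cv2.INTER_CUBIC))
    else: cv2.imwrite('pics/s6.png',cv2.resize(np.clip(p[160:200,225:270,::-1].astype(float)*1.6,0,255).astype(np.uint8),None,fx=13,fy=13,interpolation=cv2.INTER_CUBIC))
```

```text
scene [ 0.598 -0.05   0.102] 0.033 [91 90 86]
scene [ 0.599 -0.048  0.108] 0.034 [96 95 90]
scene [ 0.568 -0.004  0.109] 0.032 [172 169 162]
scene [ 0.589 -0.057  0.109] 0.03 [94 93 89]
scene [ 0.599 -0.024  0.11 ] 0.033 [146 145 138]
scene [ 0.542 -0.029  0.111] 0.027 [128 127 122]
scene [ 0.546 -0.021  0.112] 0.027 [145 143 137]
scene [ 0.554 -0.007  0.112] 0.032 [161 160 152]
scene [ 0.568 -0.008  0.113] 0.028 [174 173 165]
scene [ 0.552 -0.014  0.113] 0.027 [158 155 149]
scene [ 0.575 -0.003  0.114] 0.033 [178 176 168]
scene [ 0.56  -0.009  0.114] 0.028 [168 166 158]
scene [ 0.557 -0.016  0.115] 0.023 [146 145 137]
scene [ 0.574 -0.005  0.115] 0.032 [179 177 168]
scene [ 0.597 -0.03   0.116] 0.03 [119 118 113]
scene [ 0.588 -0.02   0.117] 0.025 [161 159 152]
scene [ 0.595 -0.021  0.117] 0.031 [167 166 159]
scene [ 0.588 -0.024  0.118] 0.024 [135 133 129]
scene [ 0.592 -0.04   0.12 ] 0.024 [102 101  95]
scene [ 0.578 -0.011  0.121] 0.027 [156 154 147]
scene [ 0.581 -0.012  0.122] 0.027 [153 150 145]
scene [ 0.593 -0.031  0.123] 0.025 [102 101  96]
scene [ 0.588 -0.024  0.125] 0.02
[... 257 characters left out ...]
ene [ 0.578 -0.008  0.137] 0.03 [129 128 122]
scene [ 0.586 -0.014  0.139] 0.029 [112 111 107]
scene [ 0.59  -0.025  0.14 ] 0.025 [81 81 78]
scene [ 0.596 -0.022  0.142] 0.031 [98 96 93]
scene [ 0.591 -0.041  0.144] 0.023 [103 103 100]
scene [ 0.568 -0.012  0.146] 0.024 [115 114 108]
scene [ 0.582 -0.006  0.159] 0.033 [83 83 81]
scene [ 0.574 -0.004  0.162] 0.032 [78 79 78]
scene [ 0.572 -0.003  0.165] 0.033 [71 72 71]
scene [ 0.58  -0.005  0.169] 0.033 [75 74 75]
scene [ 0.544 -0.015  0.175] 0.032 [119 119 118]
scene [ 0.544 -0.054  0.198] 0.03 [31 31 31]
scene [ 0.55  -0.059  0.201] 0.029 [24 24 22]
scene [ 0.546 -0.055  0.205] 0.029 [25 24 26]
scene [ 0.546 -0.048  0.209] 0.025 [31 31 30]
```

View pics/s6.png

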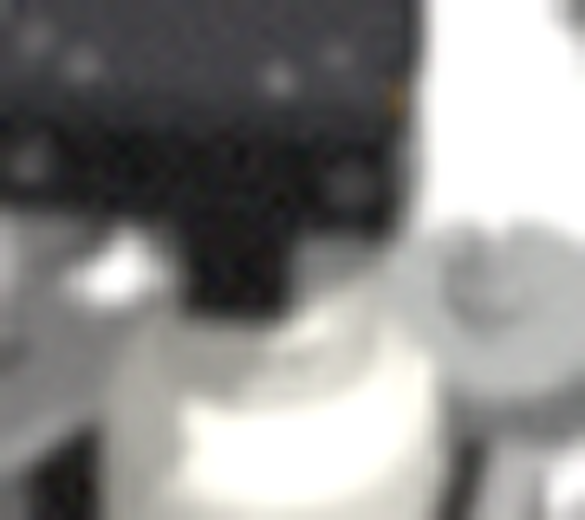

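View pics/t5.png

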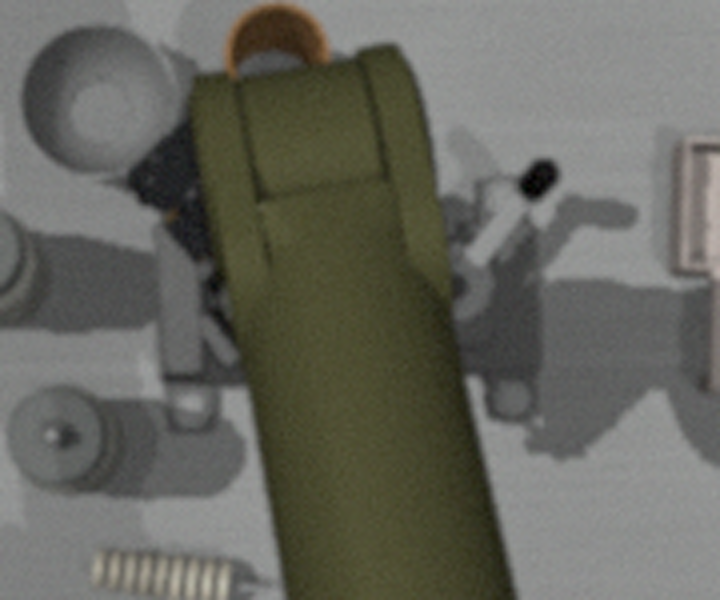

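Run:
```python
from h import *
print(job.sign_off()); print(env.get_obs()['time_s'])
```

```text
the job is handed in; nothing more can be done
None
the job is handed in; nothing more can be done
```

The bottle is open and still braced, and I handed the job in at about 13.3 s. The gripper is holding the cap level, about 11 mm above the mouth.

- **Lever:** I swung the cam lever over until it stopped moving under an 18 N push. The handle's start and end positions give about 1.66 rad of travel, against 1.65 rad at the end stop. The last top picture shows the lever still there.
- **Cap:** I gripped it at 45 N, turned it 62° anticlockwise while following the thread's climb, and lifted it straight up. The lift took almost no force (2 N or less).
- **Last picture and depth:** The cap's lower edge is at about 159 mm and the milky neck ends near 147 mm. The bottle has not moved, the grip width is 59.7 mm (cap 60 mm), and the tool is level within 0.1°. The bench items I could see in the last pictures had not moved; I made no separate check of each one.

**What disagreed:**
- **No unscrewing torque:** The wrist torque never showed the 0.3 to 0.6 N m expected while unscrewing. I therefore judged that the cap was turning and then free from the vertical force during the climb and the easy lift.
- **Weak cap detections:** In the last scene picture the network found only a sliver of the cap, because the gripper hides most of it. In some earlier pictures it mixed up the cap, bottle and lever, so I relied on depth readings there.

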